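# Load the scent rack and drop its latch

### The arm

A 6-joint arm with a two-finger parallel gripper is mounted at the origin on the work surface. World frame = base frame: x ahead of the robot, y to its left, z up, the work surface at z = 0. Lengths are in mm, angles in rad, forces in N, time in s.
With the tool pointing down it reaches from about 250 to 775 mm from the base axis. Payload 8.9 kg.
Tool frame: the origin (TCP) lies at the very end of the fingers, on their centre line; the grasp point (between the pads) lies 19 mm behind it; x points along the fingers, z is the direction in which the jaws open and shut, and the axes are right-handed (so a half turn about x gives the same grasp; the last joint's range is limited). The gripper opens to 85 mm and grips with 20 to 120 N. Pads are 22 mm wide; open, the fingers measure 114 mm over their backs; the gripper's body (76 mm by 85 mm) begins 54 mm behind the grasp point. The pads swing forward as they close: fully open they stand 13 mm farther back than shut.
Start: joints at [-1.43, 0.291, -0.153, 1.127, 0, 1.431], TCP at [144.987, -504.581, 231.305] pointing down, gripper open.
Joint ranges: [-2.52, 2.52], [-0.91, 1.74], [-1.3, 1.37], [-1.96, 2.02], [-1.52, 1.47], [-3.14, 3.14]. Speed limits (rad/s): [2.22, 2.22, 2.79, 3.14, 3.14, 3.14].

### API

Orientations are given as a 3x3 rotation matrix whose columns are the frame's x, y, z axes.
In Python, from rig import arm gives the robot as it stands. The module is installed in compiled form; this text tells all that it offers.
- The arm moves only by the tool move_arm, never from a script. Its argument "series" is a list that holds one entry, the list of rows, each a list of 4 numbers: the shift along the tool's x, y, z in m, then the turn about the tool's x in degrees. A call has 1 to 20 rows; each row is the pose to reach, as a shift and turn from the pose measured when the call began, along the tool's axes at that moment; what a row does not reach only later rows make up. A row lasts 1/8 s, in which the tool goes at most 62.5 mm and 10.7 degrees, less where a joint would pass 70% of its speed; a pose out of reach is approached as far as the arm can. A call with a gripper value outside its range is refused whole. "gripper" is the finger opening in m, from 0 to 0.0854, set as the call begins (left out, the last holds). The fingers move at their own pace and stop on an object; the grip force is fixed at half the most. Time passes only in rows, so rows that repeat a pose let the fingers close. It gives the time, the measured TCP pose, the force and the opening at its end, in the units of the state.
- arm.sense(): the state, without advancing time (a new reading comes with each control period).
- arm.read_camera(name): name is "scene" or "top" or "wrist"; returns (picture, depth): 420x560x3 uint8, red, green, blue; 420x560 float32, mm along the optical axis (not along the pixel's ray), 0 where there is no reading.
- arm.calibration(name): a dict with "fx", "fy", "cx", "cy" (pixels), "pose" (4x4, takes a point from camera to world coordinates). Camera axes: x right, y down, z forward; pixel columns grow to the right and rows downward; lengths in mm; the calibration is good to about 2 mm. A picture is of the moment at which its call begins: read the wrist's pose just before it. calibration takes no time and is no camera call; for the wrist camera it gives the pose at the moment of the call.
- arm.sign_off(): hands the job in, once; it reports no verdict.
Trained networks look in the newest picture that a camera, given by its name, has taken for a name from the list of things; names that differ only in an ending like _2 or _b are one class to them, and where a whole thing is asked for, a point or a joint stands for the part that bears it (a point fixed in the world has none). Each returns a list of dicts, best first, with "confidence" (0 to 1); they miss things now and then, are a little off and sometimes report something else, mostly with a low value. They report only what shows in the picture. A call takes as long as a camera call. They do not tell look-alikes from the thing itself.
- arm.masks_of(camera, target): "pixels" (420x560 bool, what is visible of it) and "extent" ([centre column, centre row, width, height] in pixels, round what is visible of it).
- arm.tip_of(camera, target): "xy" ([column, row] in pixels: a listed point, or the origin of a listed thing).
The state is a dict: "time_s": time; "joint_positions": joint angles; "joint_vel": joint speeds; "joint_torque": joint torques, N m; "ee_pos": TCP position; "tcp_rot": TCP orientation; "force": force on the tool from outside, world axes, zero at the start; "wrist_torque": the same for the moment, N m; "opening": finger opening in mm.
Only numpy, scipy, OpenCV 4.12 (cv2) and the standard library are available. Lean on these libraries where they do the work, as an engineer would, in place of code of your own. Each camera call takes 0.05 s, during which the arm holds its last target.

### The job

Put the amber bottle from the white tray upright into the empty place of the bottle rack, on the cork pad, and let go of it. Then lift the red-tabbed latch bar over the lip of the yellow catch as you swing the gate shut, and let the bar drop fully into the catch's notch so that the gate is locked; feel gently for the black buffer behind the notch and do not crush it. Leave the other bottles and the beakers where they are.

Things in the scene. Friction and masses are not known exactly. Their poses are not given: they have to be found in the camera images.
- rack: Fixed bottle rack, grey base 130 (x) x 300 (y) x 12 mm. Origin under the middle cell on the table, z up, y along the row, front (gate side) to -x. Three open-topped cells, 61 mm (y) x 59 mm (x) inside, centred at x = 5 and y = -66, 0, 66 mm; floor at z = 12 mm, 5 mm dividers up to 47 mm, back wall to 57 mm, front sill to 22 mm. Two cells hold a bottle, one is empty
- pad: Thin fixed cork pad, 46 x 46 x 3 mm, on the floor of the rack's one empty cell (any of the three); origin at the centre of its underside, axes parallel to the rack's. The loaded bottle stands on it
- amber: Brown-amber bottle: square glass body 50 x 50 x 75 mm, on top a round aluminium cap 34 mm across from 79 to 118 mm up (118 mm tall in all), about 0.2 kg. Origin at the centre of its underside, z up its axis, x and y square to the glass faces. Starts upright in the white tray, on its 5 mm floor
- hinge (a point): Point on the gate's vertical hinge axis at the table surface, at x = -55, y = 115 mm in the rack's frame; the steel hinge post there is 16 mm across, its top 140 mm above the table
- catch_post (a point): Point on the table below the MIDDLE setting of the yellow catch's notch (x = -55, y = -132 mm in the rack's frame), fixed to the rack. The catch itself is clamped up to 14 mm off it along the rack's x, either way, each time anew and unmeasured, and does not give when pushed: feel for the notch
- catch_form (a point): Yellow catch, 20 mm wide (y); this point: foot of its grey post. From the front (-x): lip 24 mm thick, top 135 mm above the table; notch 18 mm wide (x), floor at 113 mm, from 10 mm in front of the setting to 8 mm behind; black buffer, top at 162 mm. A bar carried in over the lip but below the buffer's top comes up against the buffer; backed off a little and lowered it drops in, with 6 mm of play
- buffer (a joint): Travel (m) of the catch's sprung black rubber buffer behind the notch, pressed inward (rack's +x) by the bar: 0 = untouched, 0.006 = crushed flat; 5 N per mm. Keep it under 0.004 (20 N)
- gate (a joint): Angle (rad) of the aluminium gate about the hinge: 0 = shut, along the row; grows as the free end swings out to the front. At g it runs from the hinge along (-sin g, -cos g, 0) in the rack's frame. Starts 0.55 to 0.85, limits -0.12 and 1.0. Light friction, stays where left. 196 mm long, 8 thick, rails to 80 mm above the table. In the notch it stands within 0.075 of 0, by the catch's setting
- latch_bar (a joint): Angle (rad) of the steel latch bar on the gate: 0 = level on its rest, grows as its free end is lifted (to 0.8), falls by its weight (0.16 kg). 12 mm thick across the gate, 16 tall; pivot 45 mm from the hinge axis, 125 mm above the table; free end 215 mm beyond the pivot. Level, its underside is at 117 mm, 18 below the lip's top; it clears the lip above 0.11 and meets the buffer up to 0.23
- latch_grip (a point): Grip point on the latch bar's red upright tab (14 mm thick across the gate, 34 mm along the bar; tab top 20 mm above this point, bar's top face 32 mm below it). In the gate's plane, bar level: 140 mm beyond the pivot (185 mm from the hinge axis) and 40 mm above the pivot, so 165 mm above the table. Moves with gate and bar
- tray: Fixed white tray, 300 (x) x 260 (y) mm, walls 5 mm thick and 26 mm high, floor 5 mm; origin at the centre of its underside. Holds the amber bottle and two spare bottles
- rack_straw: Straw-yellow bottle standing in a rack cell, same form as the amber one; a bystander; origin at the centre of its underside
- rack_grey: Dark grey bottle standing in a rack cell, same form as the amber one; a bystander; origin at the centre of its underside
- spare_clear: Clear pale bottle in the white tray, same form as the amber one; a bystander; origin at the centre of its underside
- spare_rose: Pink bottle in the white tray, same form as the amber one; a bystander; origin at the centre of its underside
- beaker: Glass beaker, 72 mm across, 85 mm tall; a bystander; origin at the centre of its underside
- beaker_b: Glass beaker, 64 mm across, 70 mm tall; a bystander; origin at the centre of its underside
There are look-alikes about, which are no part of the job. Leave any purple look-alike of the amber alone.

How it is judged (in metres and radians):
On the way, in this order (a step that is already met when the one before it is completed fails the run):
1. the amber bottle stands upright on the cork pad, let go, with the gate still open (horizontal distance between amber and pad below 0.01 m and z of amber in the frame of pad below 0.01 m and angle between amber's own z axis and vertical below 0.1 rad and contact force between the fingers and amber below 0.1 N and value of joint gate above 0.25 rad), for 0.2 s.
2. the latch bar is carried, lifted, over the lip of the catch (value of joint latch_bar above 0.1 rad and value of joint gate below 0.15 rad), for 0.02 s.
At the end, for the whole second after the job is handed in: The amber bottle stands still and upright (within 0.1 rad) on the cork pad, centred within 10 mm; the gate is shut (within 0.089 rad of closed, which only a bar behind the lip can hold together with a fallen bar) and the latch bar lies down in the notch (under 0.035 rad) (horizontal distance between amber and pad below 0.01 m and z of amber in the frame of pad below 0.01 m and angle between amber's own z axis and vertical below 0.1 rad and value of joint gate between -0.089 and 0.089 rad and value of joint latch_bar below 0.035 rad and linear speed of amber below 0.02 m/s); the robot touches nothing.
It fails at once if the rubber buffer of the catch is crushed (pressed in more than 4 mm) (value of joint buffer above 0.004 m).
It fails at once if a bystander (spare bottle or beaker) is moved more than 30 mm (distance of any of spare_clear, spare_rose, beaker, beaker_b from where it was at the start of the episode above 0.03 m).
It fails at once if a bottle already in the rack is tipped or taken out (angle between any of rack_straw, rack_grey's own z axis and vertical above 0.3 rad or distance of any of rack_straw, rack_grey from where it was at the start of the episode above 0.03 m).
It also fails if it takes over 54 s, if anything falls off the work surface, if the arm or the gripper's body presses on something with over 40 N, if the wrist force passes 120 N, or if a joint passes its speed limit or range.

## Working session

There is one attempt and no reset: what is moved stays moved. The work goes in short steps, Python scripts to look and compute and a tool call to move; the robot and the scene stay as the last step left them, time stands still between calls to the robot, and variables do not carry over. Pictures are saved under pics/ and viewed, and the job is handed in when it is done.

Besides the shell and the picture viewer there is one more tool, called after "Request:" in YAML: its name, and indented under it one key for each argument. move_arm: Moves the arm, as the interface text tells. Its arguments: {"type":"object","properties":{"series":{"type":"array"},"gripper":{"type":"number"}},"required":["series"]}

```bash
mkdir -p pics; ls; cat > h.py <<'E'
import numpy as np, cv2
from rig import arm
def snap(name, fn):
    p,d=arm.read_camera(name); cv2.imwrite('pics/'+fn,p[:,:,::-1]); return p,d
def pix2w(cam,u,v,z,cal=None):
    c=cal or arm.calibration(cam); T=np.array(c['pose'])
    r=T[:3,:3]@np.array([(u-c['cx'])/c['fx'],(v-c['cy'])/c['fy'],1.]); o=T[:3,3]
    return o+r*(z-o[2])/r[2]
def dep2w(cam,u,v,d,cal=None):
    c=cal or arm.calibration(cam); T=np.array(c['pose'])
    return T[:3,:3]@np.array([(u-c['cx'])/c['fx']*d,(v-c['cy'])/c['fy']*d,d])+T[:3,3]
def w2pix(cam,P,cal=None):
    c=cal or arm.calibration(cam); T=np.array(c['pose'])
    q=T[:3,:3].T@(np.array(P)-T[:3,3]); return np.array([c['fx']*q[0]/q[2]+c['cx'],c['fy']*q[1]/q[2]+c['cy']])
E
python3 - <<'E'
from h import *
for c in ['scene','top']:
    p,d=snap(c,c+'0.png'); np.savez(c+'0.npz',p=p,d=d)
    k=arm.calibration(c); print(c,k['fx'],np.round(k['pose'],2).tolist())
s=arm.sense(); print(s['time_s'],s['ee_pos'],np.round(s['tcp_rot'],3).tolist(),s['force'],s['opening'])
E
```

```text
pics
scene 448.8697956314662 [[0.5, 0.6, -0.63, 1219.51], [0.87, -0.35, 0.35, -468.79], [-0.01, -0.72, -0.69, 951.13], [0.0, 0.0, 0.0, 1.0]]
top 397.1969525200897 [[-0.02, -1.0, 0.05, 414.85], [-1.0, 0.02, 0.0, -51.41], [-0.0, -0.05, -1.0, 1089.59], [0.0, 0.0, 0.0, 1.0]]
0.1 [ 144.91505484 -504.20378613  230.79388396] [[-0.0, 0.961, 0.276], [0.001, 0.276, -0.961], [-1.0, 0.0, -0.001]] [ 0.34843786 -0.1011289   0.00061906] 85.48327433457652
```

View pics/scene0.png

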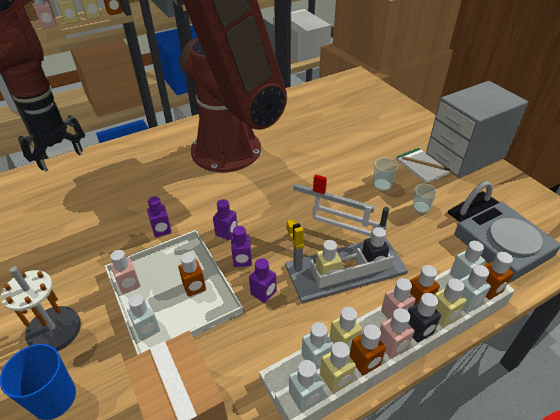

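View pics/top0.png

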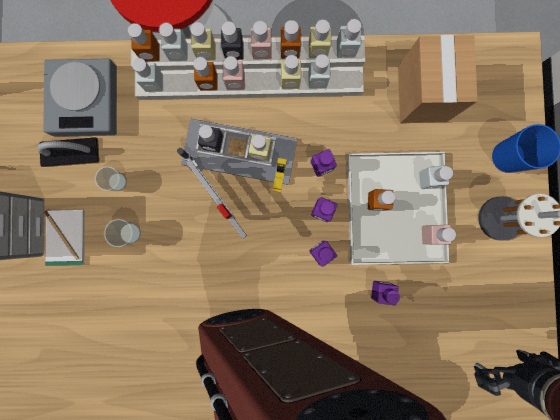

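The amber bottle is the brown one in the tray, at top (380,199) and scene (191,273). Things it could be confused with:
- Purple bottles at top (323,161), (324,209), (323,253) and (385,293).
- Brown bottles in the white box behind the rack, at top (143,42), (205,72) and (290,42).

The empty cell is the middle one, with cork at top (236,147). The hinge is near (184,154), and the gate is open with its red tab at (224,211).

```bash
python3 - <<'E'
from h import *
for c in ['top','scene']:
    p,d=snap(c,c+'1.png'); np.savez(c+'1.npz',p=p,d=d)
    for t in ['amber','rack','pad','hinge','catch_post','catch_form','latch_grip','rack_straw','rack_grey','tray','spare_clear','spare_rose','beaker']:
        r=arm.tip_of(c,t); 
        z={'amber':5,'pad':12,'latch_grip':165,'rack_straw':12,'rack_grey':12}.get(t,0)
        for q in r[:3]: print(c,t,round(q['confidence'],2),np.round(q['xy'],1),np.round(pix2w(c,*q['xy'],z),1))
p=np.load('top1.npz')['p']
a=cv2.resize(p[110:250,170:310][:,:,::-1],(560,560),interpolation=cv2.INTER_CUBIC)
b=cv2.resize(p[170:230,350:410][:,:,::-1],(240,240),interpolation=cv2.INTER_CUBIC)
o=np.zeros((560,800,3),np.uint8);o[:,:560]=a;o[:240,560:]=b;cv2.imwrite('pics/crop1.png',o)
print(arm.sense()['time_s'])
E
```

```text
top amber 0.89 [376.3 196.7] [ 512.8 -323.     5. ]
top amber 0.76 [318.2 250.2] [ 369.9 -160.5    5. ]
top amber 0.73 [381.1 292.7] [ 252.1 -327.7    5. ]
top rack 0.58 [429.9 237.3] [ 399.1 -467.1    0. ]
top rack 0.57 [239.9 148.9] [653.4  49.1   0. ]
top rack 0.43 [120.3 185. ] [559.3 380.8   0. ]
top pad 0.51 [236.1 144.5] [663.1  58.2  12. ]
top hinge 0.55 [191.  161.7] [620.3 185.    0. ]
top hinge 0.27 [222.5 211.5] [480.6  99.4   0. ]
top catch_post 0.71 [282.  176.3] [574.8 -66.    0. ]
top catch_form 0.87 [281.9 172.3] [585.9 -66.    0. ]
top catch_form 0.47 [282.4 179.5] [565.9 -67.    0. ]
top latch_grip 0.88 [225.6 213. ] [467.   69.4 165. ]
top latch_grip 0.63 [191.3 159.7] [593.9 148.4 165. ]
top latch_grip 0.17 [281.6 170.5] [564.2 -63.1 165. ]
top rack_straw 0.77 [260.7 152.2] [640.5  -8.9  12. ]
top rack_grey 0.71 [214.  141.8] [671.8 118.8  12. ]
top tray 0.89 [396.  204.8] [ 489.9 -377.6    0. ]
top tray 0.67 [129.8 229.9] [434.9 354.6   0. ]
top spare_clear 0.56 [428.8 178.1] [ 561.9 -470.3    0. ]
top spare_rose 0.74 [430.  238.9] [ 394.7 -467.2    0. ]
top bea
[... 317 characters left out ...]
66 [348.9 267.4] [657.1  56.3  12. ]
scene hinge 0.84 [375.4 243. ] [616.4 179.4   0. ]
scene catch_post 0.58 [295.1 264.7] [569.6 -57.1   0. ]
scene catch_form 0.79 [294.8 265.6] [571.8 -59.4   0. ]
scene latch_grip 0.94 [320.4 180.7] [469.4  80.1 165. ]
scene rack_straw 0.93 [325.8 272. ] [639.2  -5.2  12. ]
scene rack_straw 0.64 [349.2 270.5] [665.9  50.8  12. ]
scene rack_grey 0.63 [371.8 259.3] [665.5 126.   12. ]
scene tray 0.86 [168.4 294.6] [ 490.6 -387.2    0. ]
scene spare_clear 0.8 [148.5 329.3] [ 562.3 -462.6   -0. ]
scene spare_rose 0.91 [130.4 281.3] [ 400.4 -459.4    0. ]
scene beaker 0.7 [419.4 211.2] [581.6 375.1   0. ]
scene beaker 0.59 [382.7 182.3] [420.5 365.2   0. ]
1.5
```

View pics/crop1.png

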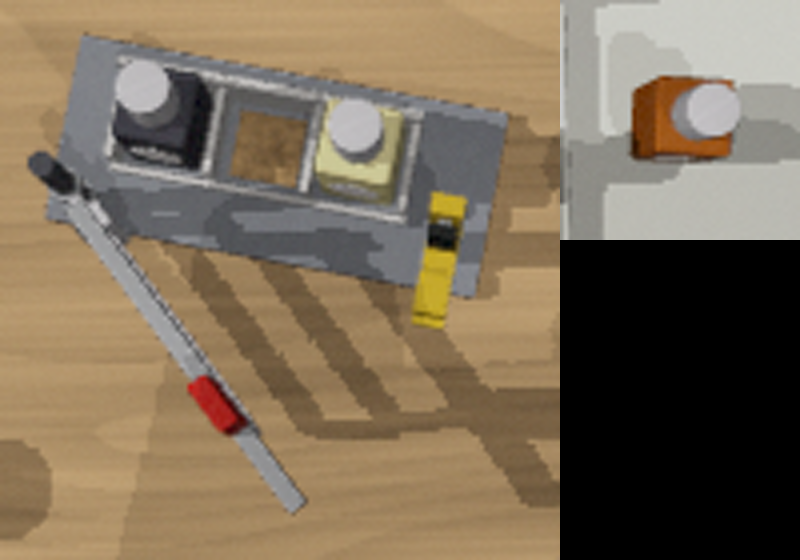

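The close crop confirms it: the bottle in the tray is brown-amber, and the middle cell is empty with its cork pad. Next I fit the rack pose and the bottle pose.

```bash
cat >> h.py <<'E'
def cloud(cam,d,cal=None):
    c=cal or arm.calibration(cam); T=np.array(c['pose']); v,u=np.mgrid[0:420,0:560]
    P=np.stack([(u-c['cx'])/c['fx']*d,(v-c['cy'])/c['fy']*d,d],-1)@T[:3,:3].T+T[:3,3]
    P[d==0]=np.nan; return P
E
python3 - <<'E'
from h import *
for cam in ['top','scene']:
    z=np.load(cam+'1.npz'); P=cloud(cam,z['d']); p=z['p'].astype(int)
    # caps
    for n,c,ht in [('amber',(510,-320),123),('straw',(640,-7),130),('grey',(670,120),130)]:
        m=(np.hypot(P[...,0]-c[0],P[...,1]-c[1])<45)&(P[...,2]>ht-6)&(P[...,2]<ht+8)
        q=P[m]; print(cam,n,'cap n',m.sum(),q.mean(0).round(1),np.ptp(q,axis=0).round(1) if len(q) else '')
        if m.sum(): vv,uu=np.nonzero(m); r=cv2.minEnclosingCircle(np.stack([uu,vv],1).astype(np.float32)); print('   circ',r, pix2w(cam,*r[0],ht).round(1))
        m=(np.hypot(P[...,0]-c[0],P[...,1]-c[1])<45)&(P[...,2]>(60 if n!='amber' else 12))&(P[...,2]<90)
        if m.sum()>4: r=cv2.minAreaRect(P[m][:,:2].astype(np.float32)); print('   body',m.sum(),r)
    m=(np.abs(P[...,0]-490)<200)&(np.abs(P[...,1]+380)<180)&(P[...,2]>21)&(P[...,2]<31)
    print('tray',cv2.minAreaRect(P[m][:,:2].astype(np.float32)))
    # table flatness
    m=(P[...,2]<30)&(np.abs(P[...,0]-300)<60)&(np.abs(P[...,1])<100); print('table z',np.nanmedian(P[m][:,2]))
corn=[(191.2,118.8),(297,138.75),(288,184.2),(181.2,165)]
W=np.array([pix2w('top',*c,12)[:2] for c in corn]);print(W.round(1))
L=np.array([[65,150],[65,-150],[-65,-150],[-65,150.]])
src=list(L);dst=list(W)
for l,w in [((5,0),(663.1,58.2)),((5,0),(657.1,56.3)),((5,-66),(640.5,-8.9)),((5,-66),(639.2,-5.2)),((5,66),(671.8,118.8)),((5,66),(665.5,126)),((-55,115),(620.3,185)),((-55,115),(616.4,179.4)),((-55,-132),(574.8,-66)),((-55,-132),(569.6,-57.1))]: src.append(l);dst.append(w)
src=np.array(src,float);dst=np.array(dst,float)
a=src-src.mean(0);b=dst-dst.mean(0);U,S,V=np.linalg.svd(a.T@b);R=V.T@U.T;t=dst.mean(0)-R@src.mean(0)
print('rack',t,np.arctan2(R[1,0],R[0,0]));print((dst-(src@R.T+t)).round(1).tolist())
E
```

```text
top amber cap n 150 [ 501.  -321.1  122.6] [30.  32.2  9. ]
   circ ((387.69232177734375, 197.0), 6.9848551750183105) [ 500.9 -321.2  123. ]
   body 336 ((500.81671142578125, -321.53167724609375), (50.38069534301758, 51.03529739379883), 85.7852783203125)
top straw cap n 150 [643.5  -8.7 129.6] [30.8 31.9  9.2]
   circ ((258.5, 141.10000610351562), 6.860124111175537) [643.3  -8.6 130. ]
   body 224 ((646.0116577148438, -9.32673454284668), (49.92266845703125, 55.98536682128906), 76.85264587402344)
top grey cap n 150 [669.6 120.7 129.7] [32.1 32.6 10.3]
   circ ((205.38888549804688, 131.77777099609375), 6.966738700866699) [668.9 120.9 130. ]
   body 246 ((672.7908325195312, 120.27940368652344), (50.60805892944336, 56.760990142822266), 76.89763641357422)
tray ((480.89678955078125, -353.8056945800781), (300.62359619140625, 304.7864074707031), 0.30786553025245667)
table z 0.7606738178981232
scene amber cap n 135 [ 506.5 -322.1  122.9] [34.  33.2 10.1]
   circ ((187.7391357421875, 258.60870361328125), 7.226521015167236) [ 509.1 -322.4  123. ]
   body 556 ((506.4349365234375, -321.8465881347
[... 298 characters left out ...]
)
scene grey cap n 125 [675.  120.  130.2] [33.6 32.9 10.3]
   circ ((378.71429443359375, 232.57142639160156), 6.738650798797607) [675.6 119.7 130. ]
   body 308 ((678.7633666992188, 119.98426818847656), (51.01047134399414, 59.33808135986328), 77.1659927368164)
tray ((463.590087890625, -353.9862060546875), (346.2219543457031, 304.2223205566406), 0.5310266017913818)
table z 0.602221136493597
[[ 737.   180.8]
 [ 675.8 -109. ]
 [ 551.   -81.8]
 [ 609.5  209.3]]
rack [648.89548631  55.77720704] -0.20240167649518503
[[-5.7, -8.8], [-6.6, -4.8], [-4.1, -3.7], [-5.9, -6.5], [9.3, 3.4], [3.3, 1.5], [-0.0, 1.0], [-1.3, 4.7], [4.7, -0.6], [-1.6, 6.6], [2.2, 5.5], [-1.7, -0.1], [6.3, -3.5], [1.1, 5.4]]
```

Request:
move_arm:
  series:
    - [[0, 0.044, -0.008, -8], [0, 0.088, -0.017, -16], [0, 0.132, -0.025, -24], [0, 0.176, -0.034, -32], [0, 0.22, -0.042, -40], [0, 0.264, -0.05, -48], [0, 0.308, -0.059, -56], [0, 0.352, -0.068, -64], [0, 0.396, -0.076, -70], [0, 0.396, -0.076, -70], [0, 0.396, -0.076, -70]]

```text
time_s: 2.88
ee_pos: [504.3, -322.1, 231.1]
tcp_rot: [[-0.001, 0.07, 0.998], [0.0, 0.998, -0.07], [-1.0, 0.0, -0.001]]
force: [0.1, -0.7, 1.0]
opening: 85.2
```

```bash
cat >> h.py <<'E'
def wsnap(fn):
    cal=arm.calibration('wrist'); p,d=arm.read_camera('wrist'); cv2.imwrite('pics/'+fn,p[:,:,::-1]); np.savez(fn[:-4]+'.npz',p=p,d=d,pose=np.array(cal['pose'])); return p,d,cal
E
python3 - <<'E'
from h import *
s=arm.sense(); print(s['time_s'],s['ee_pos'].round(1),np.round(s['tcp_rot'],3).tolist(),s['force'],np.round(s['joint_positions'],2))
p,d,cal=wsnap('w1.png'); print(np.round(cal['pose'],2).tolist(),cal['fx'])
P=cloud('wrist',d,cal)
for c in [(505,-322)]:
    for lo,hi in [(116,130),(12,85)]:
        m=(np.hypot(P[...,0]-c[0],P[...,1]-c[1])<45)&(P[...,2]>lo)&(P[...,2]<hi)
        if m.sum()>5: print(lo,m.sum(),P[m].mean(0).round(1),cv2.minAreaRect(P[m][:,:2].astype(np.float32)))
E
```

```text
2.875 [ 504.3 -322.1  231.1] [[-0.001, 0.07, 0.998], [0.0, 0.998, -0.07], [-1.0, 0.0, -0.001]] [ 0.14456171 -0.66106705  1.04092582] [-0.69  0.43  0.06  1.19 -0.    0.95]
[[1.0, -0.07, -0.02, 510.84], [-0.07, -0.95, -0.31, -240.25], [-0.0, 0.31, -0.95, 373.51], [0.0, 0.0, 0.0, 1.0]] 310.2987705431947
116 1191 [ 503.3 -319.4  122.5] ((503.29864501953125, -320.142333984375), (32.506629943847656, 32.68433380126953), 85.08663177490234)
12 1622 [ 504.1 -307.1   70.6] ((503.1352233886719, -320.6717834472656), (50.473472595214844, 50.029640197753906), 85.71028900146484)
```

View pics/w1.png

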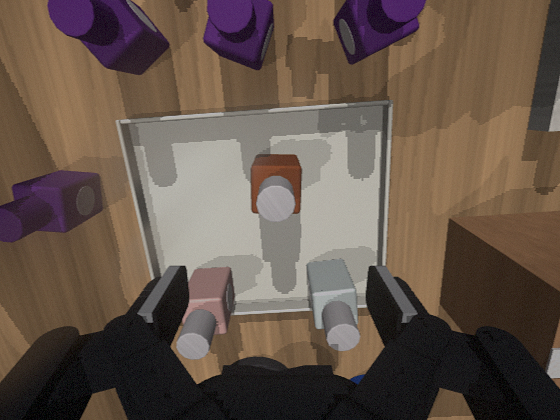

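The amber bottle shows at wrist pixel (276,190), centred between the fingers. All three cameras agree on about (503.5, -321), yaw about -4°. I'll descend onto the cap and close.

Request:
move_arm:
  series:
    - [[0.045, 0.0015, -0.001, 0], [0.09, 0.0015, -0.001, 0], [0.125, 0.0015, -0.001, 0], [0.141, 0.0015, -0.001, 0], [0.141, 0.0015, -0.001, 0]]

```text
time_s: 3.55
ee_pos: [502.3, -321.1, 90.0]
tcp_rot: [[-0.001, 0.071, 0.997], [0.001, 0.997, -0.071], [-1.0, 0.001, -0.002]]
force: [0.5, -0.3, 1.3]
opening: 85.6
```

Request:
move_arm:
  series:
    - [[0, 0, 0, 0], [0, 0, 0, 0], [0, 0, 0, 0], [0, 0, 0, 0], [0, 0, 0, 0], [0, 0, 0, 0]]
  gripper: 0.02

```text
time_s: 4.3
ee_pos: [502.9, -321.5, 91.0]
tcp_rot: [[-0.0, 0.071, 0.997], [-0.0, 0.997, -0.071], [-1.0, -0.0, 0.0]]
force: [-0.4, 0.6, 5.6]
opening: 33.0
```

```bash
python3 - <<'E'
from h import *
s=arm.sense(); print(s['time_s'],s['ee_pos'].round(1),s['force'].round(1),s['opening'])
p,d,cal=wsnap('w2.png')
E
```

```text
4.3 [ 502.9 -321.5   91. ] [-0.4  0.6  5.6] 33.00897795599095
```

View pics/w2.png

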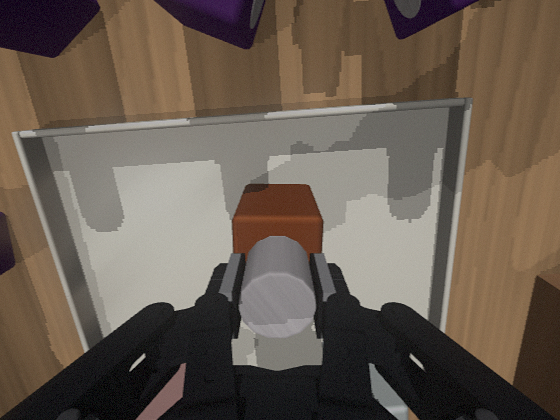

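Request:
move_arm:
  series:
    - [[-0.04, 0, 0, 0], [-0.09, 0, 0, 0], [-0.14, 0, 0, 0], [-0.18, 0.015, 0.006, 0], [-0.205, 0.055, 0.024, 1.5], [-0.21, 0.1, 0.044, 3], [-0.21, 0.145, 0.064, 4.5], [-0.21, 0.185, 0.082, 6], [-0.21, 0.215, 0.095, 7.5], [-0.21, 0.229, 0.101, 7.5], [-0.21, 0.229, 0.101, 7.5], [-0.21, 0.229, 0.101, 7.5]]

```text
time_s: 5.85
ee_pos: [619.5, -101.2, 300.9]
tcp_rot: [[-0.0, 0.201, 0.98], [-0.001, 0.98, -0.201], [-1.0, -0.001, -0.0]]
force: [-0.8, -0.4, -2.6]
opening: 32.5
```

```bash
python3 - <<'E'
from h import *
s=arm.sense(); print(s['time_s'],s['ee_pos'].round(1),s['force'].round(1),s['opening'])
p,d,cal=wsnap('w3.png'); 
for t in ['pad','rack','hinge','catch_post','catch_form','latch_grip','rack_straw','rack_grey']:
    z={'pad':12,'latch_grip':165,'rack_straw':12,'rack_grey':12}.get(t,0)
    for q in arm.tip_of('wrist',t)[:2]: print(t,round(q['confidence'],2),np.round(q['xy'],1),pix2w('wrist',*q['xy'],z,cal).round(1))
P=cloud('wrist',d,cal)
for n,c in [('straw',(645,-9)),('grey',(672,120))]:
    for lo,hi in [(122,138),(60,92)]:
        m=(np.hypot(P[...,0]-c[0],P[...,1]-c[1])<45)&(P[...,2]>lo)&(P[...,2]<hi)
        if m.sum()>5: print(n,lo,m.sum(),P[m].mean(0).round(1),cv2.minAreaRect(P[m][:,:2].astype(np.float32)))
E
```

```text
5.85 [ 619.5 -101.2  300.9] [-0.8 -0.4 -2.6] 32.527879070932094
pad 0.95 [280.4  38. ] [656.1  53.8  12. ]
catch_post 0.91 [237.5 142.4] [571.4 -60.6   0. ]
catch_post 0.54 [53.  18.5] [381.9 134.9   0. ]
catch_form 0.85 [247.1 141.6] [584.9 -62.2   0. ]
latch_grip 0.63 [51.7 19.3] [475.5  76.7 165. ]
rack_straw 0.7 [285.1  92.2] [649.6  -9.3  12. ]
straw 122 1038 [646.4  -6.7 129.8] ((646.327880859375, -6.802268981933594), (32.93464660644531, 32.611061096191406), 32.88877868652344)
straw 60 1191 [645.2  -7.9  86.3] ((646.7607421875, -6.8590240478515625), (50.01041030883789, 49.21200942993164), 77.51698303222656)
```

View pics/w3.png

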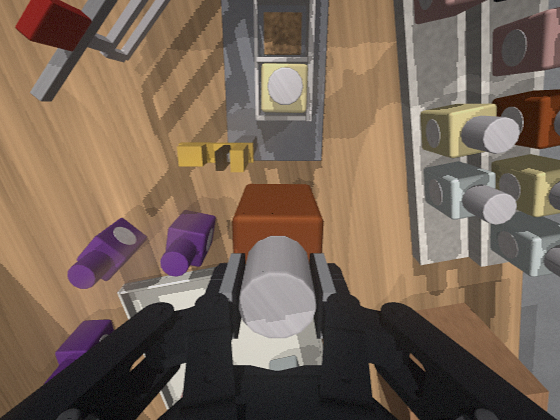

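Request:
move_arm:
  series:
    - [[0, 0.03, 0.004, 0], [0, 0.06, 0.008, 0], [0, 0.063, 0.008, 0], [0, 0.063, 0.008, 0]]

```text
time_s: 6.8
ee_pos: [640.3, -40.4, 300.9]
tcp_rot: [[-0.0, 0.201, 0.98], [-0.001, 0.98, -0.201], [-1.0, -0.001, -0.0]]
force: [0.5, 0.1, -2.0]
opening: 32.7
```

```bash
python3 - <<'E'
from h import *
s=arm.sense(); print(s['time_s'],s['ee_pos'].round(1),s['force'].round(1),s['opening'])
p,d,cal=wsnap('w4.png'); 
for t in ['pad','hinge','catch_post','catch_form','rack_grey']:
    z={'pad':12,'latch_grip':165,'rack_straw':12,'rack_grey':12}.get(t,0)
    for q in arm.tip_of('wrist',t)[:2]: print(t,round(q['confidence'],2),np.round(q['xy'],1),pix2w('wrist',*q['xy'],z,cal).round(1))
for q in arm.masks_of('wrist','pad')[:1]:
    print(q['confidence'],q['extent']); vv,uu=np.nonzero(q['pixels'])
    W=np.array([pix2w('wrist',u,v,15,cal)[:2] for u,v in zip(uu,vv)],np.float32); print(cv2.minAreaRect(W))
P=cloud('wrist',d,cal)
for n,c in [('grey',(672,120))]:
    for lo,hi in [(122,138),(60,92)]:
        m=(np.hypot(P[...,0]-c[0],P[...,1]-c[1])<45)&(P[...,2]>lo)&(P[...,2]<hi)
        if m.sum()>5: print(n,lo,m.sum(),P[m].mean(0).round(1),cv2.minAreaRect(P[m][:,:2].astype(np.float32)))
E
```

```text
6.8 [640.3 -40.4 300.9] [ 0.5  0.1 -2. ] 32.73855443244089
pad 0.72 [278.5  91. ] [662.2  54.7  12. ]
catch_post 0.9 [236.  187.4] [574.3 -62.9   0. ]
catch_form 0.69 [245.  184.4] [588.4 -61.2   0. ]
0.75 [275.8, 89.1, 38.8, 39.0]
((658.7322387695312, 58.00782775878906), (44.71187210083008, 45.63921356201172), 78.38226318359375)
grey 122 797 [671.5 116.3 129.5] ((670.9966430664062, 115.52555847167969), (18.44614601135254, 33.430381774902344), 78.14553833007812)
grey 60 1291 [670.1 110.2  84.3] ((671.4113159179688, 117.23832702636719), (38.87421798706055, 50.138275146484375), 77.49898529052734)
```

View pics/w4.png

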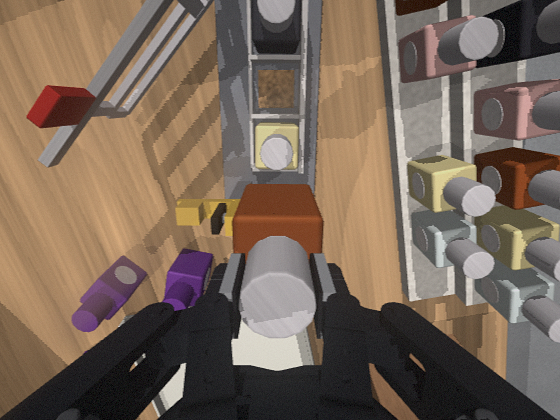

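Request:
move_arm:
  series:
    - [[0, 0.04, -0.001, 0], [0, 0.08, -0.002, 0], [0, 0.099, -0.002, 0], [0.04, 0.099, -0.002, 0], [0.09, 0.099, -0.002, 0], [0.14, 0.099, -0.002, 0], [0.15, 0.099, -0.002, 0], [0.15, 0.099, -0.002, 0], [0.15, 0.099, -0.002, 0]]

```text
time_s: 8.28
ee_pos: [660.0, 56.2, 153.5]
tcp_rot: [[0.004, 0.202, 0.979], [-0.001, 0.979, -0.202], [-1.0, 0.0, 0.004]]
force: [0.1, -0.4, -2.7]
opening: 32.8
```

```bash
python3 - <<'E'
from h import *
s=arm.sense(); print(s['time_s'],s['ee_pos'].round(1),s['force'].round(1),s['opening'])
p,d=snap('scene','s2.png'); p2,d2,cal=wsnap('w5.png')
o=np.hstack([cv2.resize(p[180:320,250:436],(400,300)),cv2.resize(p2,(400,300))]);cv2.imwrite('pics/c5.png',o[:,:,::-1])
E
```

```text
8.275 [660.   56.2 153.5] [ 0.1 -0.4 -2.7] 32.81251946391262
```

View pics/c5.png

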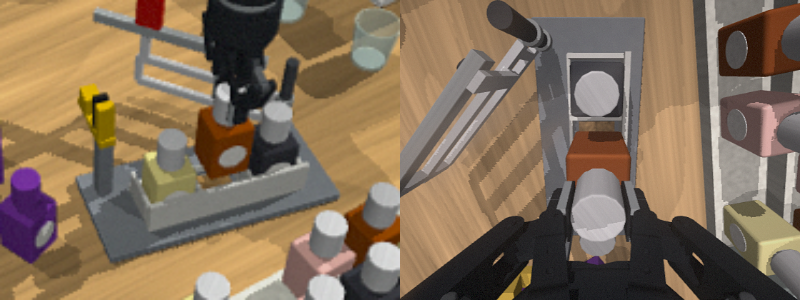

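Request:
move_arm:
  series:
    - [[0.012, 0.0, -0.002, 0], [0.024, 0.0, -0.002, 0], [0.036, 0.0, -0.002, 0], [0.046, 0.0, -0.002, 0], [0.049, 0, -0.002, 0], [0.049, 0, -0.002, 0]]

```text
time_s: 9.12
ee_pos: [657.8, 56.7, 103.9]
tcp_rot: [[0.003, 0.202, 0.979], [-0.001, 0.979, -0.202], [-1.0, 0.0, 0.003]]
force: [0.1, 0.1, -2.7]
opening: 32.6
```

Request:
move_arm:
  series:
    - [[0.001, 0, 0, 0], [0.002, 0, 0, 0], [0.003, 0, 0, 0], [0.003, 0, 0, 0]]

```text
time_s: 9.62
ee_pos: [658.0, 56.7, 101.2]
tcp_rot: [[0.004, 0.202, 0.979], [-0.001, 0.979, -0.202], [-1.0, 0.0, 0.004]]
force: [0.2, 0.1, -1.3]
opening: 32.9
```

Request:
move_arm:
  series:
    - [[0.001, 0, 0, 0], [0.001, 0, 0, 0]]

```text
time_s: 9.88
ee_pos: [658.3, 56.7, 101.1]
tcp_rot: [[0.005, 0.202, 0.979], [-0.001, 0.979, -0.202], [-1.0, 0.0, 0.005]]
force: [-2.0, -0.5, 7.0]
opening: 32.3
```

Request:
move_arm:
  series:
    - [[0, 0, 0, 0], [0, 0, 0, 0], [0, 0, 0, 0], [0, 0, 0, 0]]
  gripper: 0.055

```text
time_s: 10.38
ee_pos: [658.2, 56.7, 101.0]
tcp_rot: [[0.004, 0.202, 0.979], [-0.001, 0.979, -0.202], [-1.0, 0.0, 0.004]]
force: [-0.0, 0.2, -0.0]
opening: 54.9
```

```bash
python3 - <<'E'
from h import *
s=arm.sense(); print(s['time_s'],s['ee_pos'].round(1),s['force'].round(1),s['opening'],np.round(s['joint_positions'],2))
E
```

```text
10.375 [658.2  56.7 101. ] [-0.   0.2 -0. ] 54.92270515361346 [-0.02  0.63  0.04  0.98 -0.    1.75]
```

Request:
move_arm:
  series:
    - [[-0.03, 0, 0, 0], [-0.08, 0, 0, 0], [-0.13, 0, 0, 0], [-0.165, -0.003, -0.015, 5], [-0.17, -0.01, -0.05, 15], [-0.17, -0.018, -0.095, 25], [-0.17, -0.025, -0.135, 35], [-0.17, -0.029, -0.155, 43], [-0.17, -0.029, -0.155, 43], [-0.17, -0.029, -0.155, 43]]

```text
time_s: 11.62
ee_pos: [500.8, 59.6, 270.5]
tcp_rot: [[0.005, 0.814, 0.581], [-0.001, 0.581, -0.814], [-1.0, 0.004, 0.004]]
force: [0.1, 0.1, -0.4]
opening: 54.6
```

```bash
python3 - <<'E'
from h import *
s=arm.sense(); print(s['time_s'],s['ee_pos'].round(1),s['force'].round(1),s['opening'],np.round(s['joint_positions'],2))
p2,d2,cal=wsnap('w6.png'); p,d=snap('scene','s3.png'); pt,dt=snap('top','t3.png'); np.savez('top3.npz',p=pt,d=dt)
o=np.hstack([cv2.resize(p[180:320,250:436],(400,300)),cv2.resize(p2,(400,300))])
o2=np.hstack([cv2.resize(pt[110:250,170:356],(400,300)),np.zeros((300,400,3),np.uint8)]);cv2.imwrite('pics/c6.png',np.vstack([o,o2])[:,:,::-1])
for q in arm.tip_of('wrist','latch_grip')[:2]: print(round(q['confidence'],2),np.round(q['xy'],1),pix2w('wrist',*q['xy'],165,cal).round(1))
P=cloud('wrist',d2,cal); pp=p2.astype(int)
red=(pp[...,0]>120)&(pp[...,1]<60)&(pp[...,2]<60)&(P[...,2]>150)&(P[...,2]<200)
m=red&(P[...,2]>180); print(red.sum(),m.sum(),P[m].mean(0),cv2.minAreaRect(P[m][:,:2].astype(np.float32)))
for nm in ['top','wrist']:
    PP=cloud('top',dt) if nm=='top' else P
    m=(np.hypot(PP[...,0]-658,PP[...,1]-58)<25)&(PP[...,2]>126)&(PP[...,2]<140); q=PP[m]; print(nm,'amber cap',m.sum(),q.mean(0).round(1) if len(q) else '')
    m=(np.hypot(PP[...,0]-623,PP[...,1]-183)<20)&(PP[...,2]>132)&(PP[...,2]<147); q=PP[m]; print(nm,'post',m.sum(),q.mean(0).round(1) if len(q) else '')
E
```

```text
11.625 [500.8  59.6 270.5] [ 0.1  0.1 -0.4] 54.62430209918414 [-0.03  0.23 -0.13  1.2  -0.    2.5 ]
0.65 [245.8 216.9] [477.9  76.3 165. ]
362 337 [475.51294487  75.48979022 184.62357531] ((474.6026916503906, 75.32460021972656), (33.5262336730957, 12.448103904724121), 35.33218765258789)
top amber cap 149 [655.6  54.7 132.5]
top post 0 
wrist amber cap 1530 [658.3  58.3 132.5]
wrist post 0
```

View pics/c6.png

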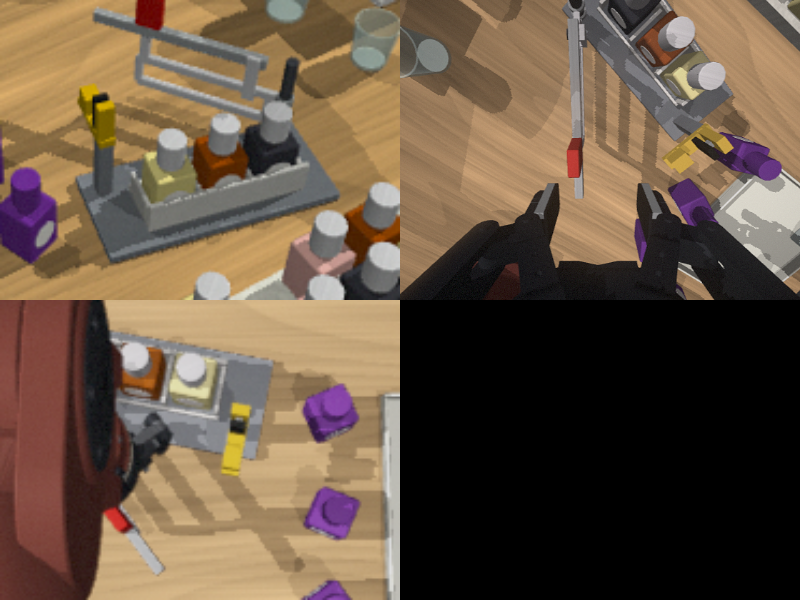

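The scene view shows amber standing in the middle cell; its cap measures (658.3, 58.3, 132.5) against the pad at (658.7, 58.0). The tab's top is at (475, 75.4), near wrist crop (575,158), and its bar angle of 35.3° matches the hinge geometry. I'll grip the tab next.

Request:
move_arm:
  series:
    - [[0.0, -0.012, -0.028, 0], [0.04, -0.012, -0.028, 0], [0.08, -0.012, -0.028, 0], [0.11, -0.012, -0.028, 0], [0.1225, -0.012, -0.028, 0], [0.1225, -0.012, -0.028, 0]]

```text
time_s: 12.58
ee_pos: [474.9, 75.4, 147.1]
tcp_rot: [[0.003, 0.815, 0.58], [-0.001, 0.58, -0.815], [-1.0, 0.002, 0.002]]
force: [-0.2, 0.3, 0.2]
opening: 55.3
```

Request:
move_arm:
  series:
    - [[0, 0, 0, 0], [0, 0, 0, 0], [0, 0, 0, 0], [0, 0, 0, 0], [0, 0, 0, 0], [0, 0, 0, 0]]
  gripper: 0.005

```text
time_s: 13.32
ee_pos: [475.5, 75.5, 148.0]
tcp_rot: [[0.005, 0.815, 0.58], [-0.0, 0.58, -0.815], [-1.0, 0.004, 0.003]]
force: [-1.3, -0.1, 6.5]
opening: 13.3
```

```bash
python3 - <<'E'
from h import *
s=arm.sense(); print(s['time_s'],s['ee_pos'].round(1),s['force'].round(1),s['opening'],np.round(s['joint_positions'],2))
p2,d2,cal=wsnap('w7.png')
E
```

```text
13.325 [475.5  75.5 148. ] [-1.3 -0.1  6.5] 13.347830738915988 [ 0.01  0.27 -0.41  0.88 -0.    2.53]
```

View pics/w7.png

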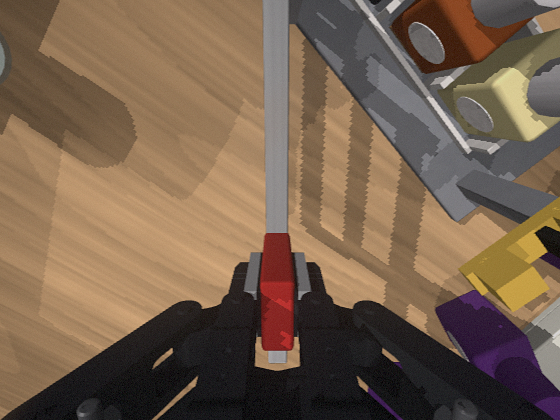

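Request:
move_arm:
  series:
    - [[-0.004, 0.001, 0, 0], [-0.008, 0.0025, 0, 0], [-0.012, 0.004, 0, 0], [-0.016, 0.006, 0, 0], [-0.02, 0.0075, 0, 0], [-0.024, 0.009, 0, 0], [-0.024, 0.009, 0, 0]]

```text
time_s: 14.25
ee_pos: [483.3, 81.1, 172.5]
tcp_rot: [[0.006, 0.815, 0.58], [0.0, 0.58, -0.815], [-1.0, 0.005, 0.003]]
force: [3.0, 3.7, -7.8]
opening: 13.5
```

```bash
python3 - <<'E'
from h import *
s=arm.sense(); print(s['time_s'],s['ee_pos'].round(1),s['force'].round(1),s['opening'],s['wrist_torque'].round(2))
p2,d2,cal=wsnap('w8.png');P=cloud('wrist',d2,cal)
# bar top slope along bar: pixels near column 277
for v in range(20,230,30): print(v,P[v,277].round(1))
x=P[20:225:3,274:281].reshape(-1,3); r=np.hypot(x[:,0]-622.8,x[:,1]-182.6); k=(x[:,2]>120)&(x[:,2]<175); f=np.polyfit(r[k],x[k,2],1); print('theta',np.arctan(f[0]),k.sum())
pp,dd=snap('scene','s8.png'); cv2.imwrite('pics/c8.png',cv2.resize(pp[150:320,250:436],(656,600))[:,:,::-1])
T=np.array(s['tcp_rot']);h=np.array([622.8,182.6]);
E
```

```text
14.25 [483.3  81.1 172.5] [ 3.   3.7 -7.8] 13.54648769549474 [ 0.64 -0.27  0.14]
20 [583.5 153.  132.8]
50 [571.7 144.6 136.1]
80 [559.7 136.1 139. ]
110 [547.4 127.4 141.6]
140 [534.8 118.4 144.9]
170 [521.9 109.3 147.9]
200 [508.5  99.7 149.8]
theta 0.1802305849672069 481
```

View pics/c8.png

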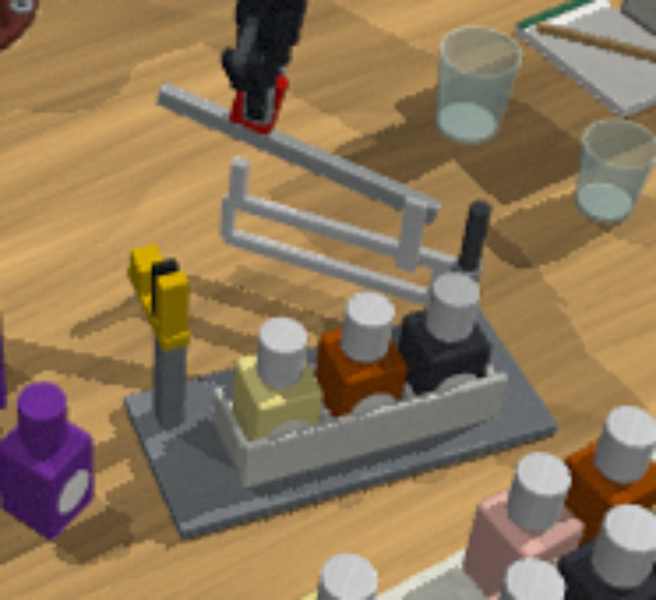

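Bar angle measures 0.18 rad, inside the 0.11–0.23 window. I'll swing the first half of the arc and check the forces.

Request:
move_arm:
  series:
    - [[0, 0.0002, 0.0076, -2.5], [0, 0.0007, 0.0152, -5], [0, 0.0015, 0.0227, -7.5], [0, 0.0026, 0.0302, -10], [0, 0.0041, 0.0377, -12.5], [0, 0.0059, 0.045, -15], [0, 0.0081, 0.0523, -17.5], [0, 0.0105, 0.0595, -20], [0, 0.0105, 0.0595, -20]]

```text
time_s: 15.48
ee_pos: [526.4, 39.0, 172.5]
tcp_rot: [[0.005, 0.566, 0.824], [0.001, 0.824, -0.566], [-1.0, 0.004, 0.003]]
force: [3.0, 5.4, -8.0]
opening: 13.5
```

```bash
python3 - <<'E'
from h import *
s=arm.sense(); print(s['time_s'],s['ee_pos'].round(1),s['force'].round(1),s['opening'],s['wrist_torque'].round(2))
T=s['tcp_rot']; print('force tool',(T.T@s['force']).round(1))
p2,d2,cal=wsnap('w9.png');P=cloud('wrist',d2,cal)
x=P[20:225:3,274:281].reshape(-1,3); r=np.hypot(x[:,0]-622.8,x[:,1]-182.); k=(x[:,2]>120)&(x[:,2]<175); f=np.polyfit(r[k],x[k,2],1); print('theta',-f[0],k.sum())
q=x[k][:,:2];c=q.mean(0);dd=np.linalg.svd(q-c)[2][0]; print('line',c,dd,np.degrees(np.arctan2(dd[1],dd[0])),'tool y',np.degrees(np.arctan2(T[1,1],T[0,1])))
h=np.array([622.8,182]);n=np.array([-dd[1],dd[0]]);print('hinge off line',(h-c)@n,'tcp off line',(s['ee_pos'][:2]-c)@n,'R',np.hypot(*(h-s['ee_pos'][:2])))
# center from pair of poses: rotation pi about centre
a=np.array([483.3,81.1]);b=s['ee_pos'][:2]
E
```

```text
15.475 [526.4  39.  172.5] [ 3.   5.4 -8. ] 13.49449826251967 [ 0.87 -0.02  0.23]
force tool [ 8.   6.2 -0.6]
theta -0.17967017677957767 480
line [567.43311777  98.67581695] [-0.5674514  -0.82340689] -124.57269436465225 tool y 55.498787155042294
hinge off line -1.6929514383561113 tcp off line 0.07517055810074424 R 172.47703824620848
```

View pics/w9.png

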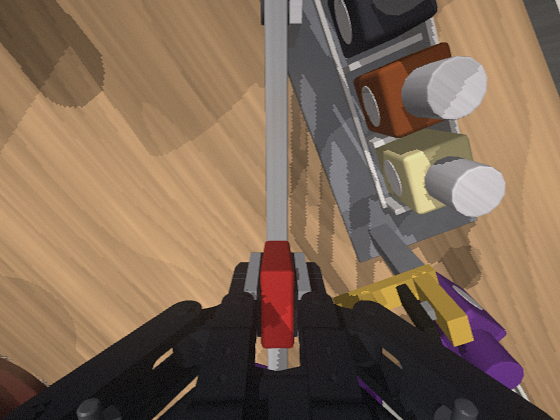

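Request:
move_arm:
  series:
    - [[0, 0.0004, 0.0076, -2.5], [0, 0.0009, 0.0152, -5], [0, 0.0017, 0.0227, -7.5], [0, 0.003, 0.0302, -10], [0, 0.0045, 0.0377, -12.5], [0, 0.0064, 0.045, -15], [0, 0.0064, 0.045, -15]]

```text
time_s: 16.4
ee_pos: [566.7, 18.8, 172.6]
tcp_rot: [[0.004, 0.334, 0.942], [0.001, 0.942, -0.334], [-1.0, 0.002, 0.003]]
force: [-0.1, 1.7, -5.0]
opening: 13.0
```

```bash
cat > st.py <<'E'
from h import *
import sys
s=arm.sense(); T=s['tcp_rot']
print(s['time_s'],s['ee_pos'].round(1),'force tool',(T.T@s['force']).round(1),s['opening'],s['wrist_torque'].round(2))
p2,d2,cal=wsnap(sys.argv[1]);P=cloud('wrist',d2,cal)
x=P[20:225:3,274:281].reshape(-1,3); r=np.hypot(x[:,0]-625.4,x[:,1]-182.7); k=(x[:,2]>110)&(x[:,2]<175); f=np.polyfit(r[k],x[k,2],1); print('theta',f[0],k.sum())
q=x[k][:,:2];c=q.mean(0);dd=np.linalg.svd(q-c)[2][0]; 
a=np.degrees(np.arctan2(dd[1],dd[0]))%180
print('line g',np.radians(-101.5-(a-180)),'toolyaw g',np.radians(-101.5-(np.degrees(np.arctan2(T[1,1],T[0,1]))-180)))
v=s['ee_pos'][:2]-np.array([625.4,182.7]); print('hinge g',np.radians(-101.5)-np.arctan2(v[1],v[0]),'R',np.hypot(*v))
E
python3 st.py w10.png
```

```text
16.4 [566.7  18.8 172.6] force tool [ 5.   1.6 -0.7] 13.022130699912298 [0.16 0.4  0.2 ]
theta 0.18295188117305564 480
line g 0.14147190950042007 toolyaw g 0.14032999800582796
hinge g 0.14327409974374783 R 174.12426660370443
```

View pics/w10.png

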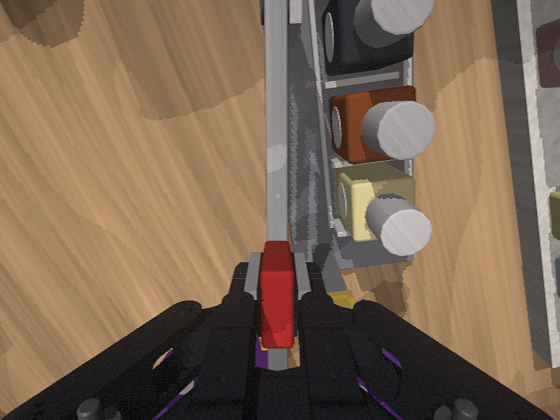

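Request:
move_arm:
  series:
    - [[0, 0.0001, 0.004, -1.3], [0, 0.0002, 0.0075, -2.5], [0, 0.0003, 0.0105, -3.4], [0, 0.0003, 0.0105, -3.4]]

```text
time_s: 16.95
ee_pos: [576.5, 15.6, 172.6]
tcp_rot: [[0.004, 0.278, 0.961], [0.001, 0.961, -0.278], [-1.0, 0.002, 0.003]]
force: [-0.2, 2.9, -4.9]
opening: 13.3
```

Request:
move_arm:
  series:
    - [[0, 0, 0.001, -0.3], [0, 0, 0.002, -0.6], [0, 0, 0.003, -1.0], [0, 0, 0.004, -1.3], [0, 0, 0.004, -1.3]]

```text
time_s: 17.58
ee_pos: [580.4, 14.6, 172.6]
tcp_rot: [[0.004, 0.256, 0.967], [0.001, 0.967, -0.256], [-1.0, 0.002, 0.003]]
force: [0.6, 3.6, -6.0]
opening: 13.7
```

Request:
move_arm:
  series:
    - [[0, 0, 0.0008, -0.25], [0, 0, 0.0015, -0.5], [0, 0, 0.0015, -0.5]]

```text
time_s: 17.95
ee_pos: [581.9, 14.2, 172.6]
tcp_rot: [[0.004, 0.248, 0.969], [0.001, 0.969, -0.248], [-1.0, 0.002, 0.003]]
force: [-1.0, 3.7, -4.3]
opening: 13.2
```

Request:
move_arm:
  series:
    - [[0, 0, 0.0008, -0.25], [0, 0, 0.0015, -0.5], [0, 0, 0.0015, -0.5]]

```text
time_s: 18.32
ee_pos: [582.7, 14.0, 172.5]
tcp_rot: [[0.002, 0.239, 0.971], [0.002, 0.971, -0.239], [-1.0, 0.002, 0.002]]
force: [-5.5, 3.7, -2.2]
opening: 13.7
```

```bash
python3 st.py w11.png
```

```text
18.325 [582.7  14.  172.5] force tool [ 2.2  2.3 -6.2] 13.68128413628998 [0.53 1.09 0.07]
theta 0.17984011422288868 483
line g 0.04177994186166619 toolyaw g 0.040809804425088594
hinge g 0.047412489276905 R 174.02736236779788
```

Request:
move_arm:
  series:
    - [[0, 0, 0.0005, -0.15], [0, 0, 0.0005, -0.15]]

```text
time_s: 18.62
ee_pos: [582.6, 14.0, 172.5]
tcp_rot: [[0.002, 0.237, 0.971], [0.002, 0.971, -0.237], [-1.0, 0.002, 0.001]]
force: [-3.3, 3.6, -2.9]
opening: 13.1
```

Request:
move_arm:
  series:
    - [[0, 0, -0.0012, 0.35], [0, 0, -0.0025, 0.75], [0, 0, -0.0025, 0.75]]

```text
time_s: 19.0
ee_pos: [580.6, 14.6, 172.7]
tcp_rot: [[0.002, 0.25, 0.968], [0.002, 0.968, -0.25], [-1.0, 0.003, 0.002]]
force: [1.8, 2.5, -5.1]
opening: 13.6
```

Request:
move_arm:
  series:
    - [[0.003, -0.001, 0, 0], [0.006, -0.002, 0, 0], [0.009, -0.003, 0, 0], [0.012, -0.0045, 0, 0], [0.014, -0.0055, 0, 0], [0.014, -0.0055, 0, 0]]

```text
time_s: 19.75
ee_pos: [579.5, 8.5, 159.0]
tcp_rot: [[0.003, 0.251, 0.968], [0.001, 0.968, -0.251], [-1.0, 0.002, 0.003]]
force: [-2.4, -3.7, 4.5]
opening: 13.2
```

```bash
python3 st.py w12.png
```

```text
19.75 [579.5   8.5 159. ] force tool [-4.5 -4.2 -1.3] 13.203591161977457 [-0.31  0.3   0.18]
theta 0.07771625031649808 483
line g 0.05334321573439646 toolyaw g 0.052503514158239804
hinge g 0.05693963456525708 R 180.1312280856631
```

Request:
move_arm:
  series:
    - [[0.003, -0.001, 0, 0], [0.006, -0.002, 0, 0], [0.009, -0.003, 0, 0], [0.0105, -0.0035, 0, 0], [0.0105, -0.0035, 0, 0]]

```text
time_s: 20.42
ee_pos: [578.7, 4.9, 148.6]
tcp_rot: [[0.003, 0.251, 0.968], [0.0, 0.968, -0.251], [-1.0, 0.001, 0.003]]
force: [-2.5, -4.2, 5.7]
opening: 13.0
```

```bash
python3 st.py w13.png
```

```text
20.425 [578.7   4.9 148.6] force tool [-5.7 -4.7 -1.3] 13.018066071159089 [-0.04  0.37  0.22]
theta -9.445786641475414e-05 483
line g 0.0532826778194187 toolyaw g 0.05265403593318826
hinge g 0.056282602168735485 R 183.81000104956675
```

Bar is level (θ≈0) and g≈0.054. I'll release, then rise straight up.

Request:
move_arm:
  series:
    - [[0, 0, 0, 0], [0, 0, 0, 0], [0, 0, 0, 0], [0, 0, 0, 0]]
  gripper: 0.05

```text
time_s: 20.98
ee_pos: [578.7, 5.0, 148.6]
tcp_rot: [[0.003, 0.251, 0.968], [0.001, 0.968, -0.251], [-1.0, 0.001, 0.003]]
force: [0.2, -0.2, 0.7]
opening: 50.1
```

Request:
move_arm:
  series:
    - [[-0.02, 0, 0, 0], [-0.05, 0, 0, 0], [-0.1, 0, 0, 0], [-0.15, 0, 0, 0], [-0.15, -0.03, -0.04, 0], [-0.15, -0.08, -0.08, 0], [-0.15, -0.11, -0.11, 0], [-0.15, -0.12, -0.12, 0], [-0.15, -0.12, -0.12, 0]]

```text
time_s: 22.1
ee_pos: [432.1, -81.4, 298.4]
tcp_rot: [[0.004, 0.252, 0.968], [0.0, 0.968, -0.252], [-1.0, 0.001, 0.004]]
force: [0.1, -0.1, -0.5]
opening: 49.9
```

```bash
python3 - <<'E'
from h import *
s=arm.sense(); print(s['time_s'],s['ee_pos'].round(1),s['force'].round(1),s['opening'])
w,dw,cal=wsnap('w14.png'); p,d=snap('scene','s14.png'); t,dt=snap('top','t14.png')
o=np.hstack([cv2.resize(p[150:300,250:450],(400,300)),cv2.resize(w,(400,300))])
o2=np.hstack([cv2.resize(t[90:240,170:370],(400,300)),np.zeros((300,400,3),np.uint8)]);cv2.imwrite('pics/c14.png',np.vstack([o,o2])[:,:,::-1])
for nm,P,im in [('wrist',cloud('wrist',dw,cal),w),('top',cloud('top',dt),t),('scene',cloud('scene',d),p)]:
    m=(np.hypot(P[...,0]-658,P[...,1]-58)<25)&(P[...,2]>126)&(P[...,2]<140); q=P[m]; print(nm,'amber cap',m.sum(),q.mean(0).round(1) if len(q) else '')
    i=im.astype(int); m=(i[...,0]>110)&(i[...,1]<60)&(i[...,2]<60)&(np.hypot(P[...,0]-580,P[...,1]-5)<60)&(P[...,2]>178); q=P[m]; print(nm,'tab',m.sum(),q.mean(0).round(1) if len(q) else '')
E
```

```text
22.1 [432.1 -81.4 298.4] [ 0.1 -0.1 -0.5] 49.93762521631946
wrist amber cap 0 
wrist tab 804 [578.2   4.6 184.7]
top amber cap 152 [655.8  55.2 132.5]
top tab 79 [576.1   2.7 184.8]
scene amber cap 133 [662.5  54.  133.2]
scene tab 54 [580.9   1.1 185.9]
```

View pics/c14.png

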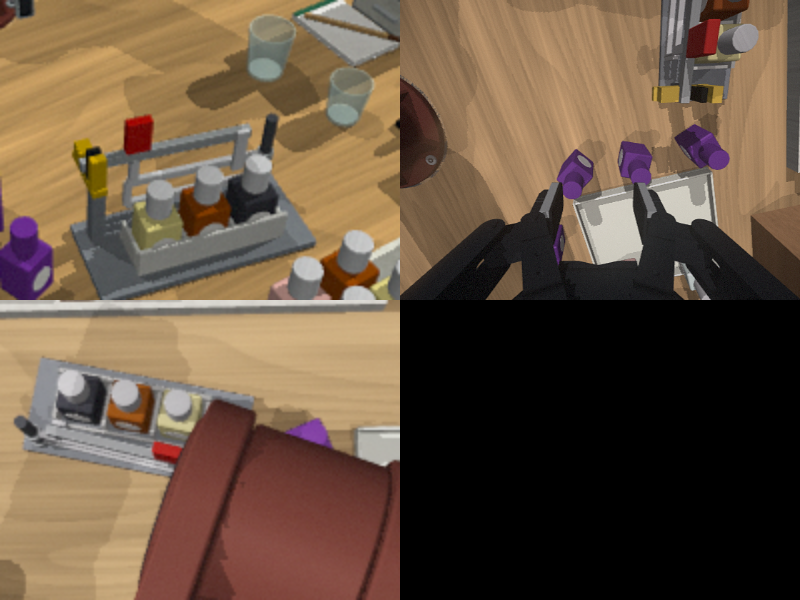

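```bash
python3 - <<'E'
from h import *
w=cv2.imread('pics/w14.png'); s=cv2.imread('pics/s14.png')
cv2.imwrite('pics/c15.png',np.hstack([cv2.resize(w[20:160,340:480],(400,400),interpolation=cv2.INTER_CUBIC),cv2.resize(s[200:280,270:350],(400,400),interpolation=cv2.INTER_CUBIC)]))
E
```

```text
(no output)
```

View pics/c15.png

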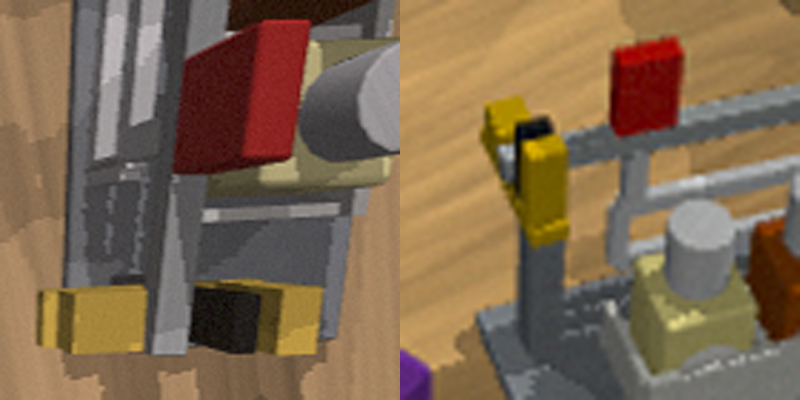

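The close crop shows the bar lying between the yellow lip (crop 95,320) and the black buffer (225,318), down in the notch. I'll hand in.

```bash
python3 - <<'E'
from h import *
s=arm.sense(); print(s['time_s'],s['ee_pos'].round(1),s['force'].round(1))
print(arm.sign_off())
E
```

```text
22.25 [433.  -80.8 298. ] [-0.3 -0.4 -0.1]
the job is handed in; nothing more can be done
None
```

The amber bottle is in the rack on the cork pad and the gate is latched shut. I handed the job in at 22.25 s; `sign_off` gave no verdict.

- **Bottle:** I gripped it by the cap and set it down in the empty middle cell while the gate was still open at about 0.75 rad. After release, the wrist camera put the cap at (658.3, 58.3) mm against the pad at (658.7, 58.0). The cap height of 132.5 mm fits a bottle standing upright.
- **Latch:** I lifted the bar to about 0.18 rad and swung it over the lip. It touched the buffer at about 6 N on the tool, which I estimate pressed it in by less than 1 mm. I then backed off about 2 mm and lowered the bar.
- **Last checks:** Before release the bar measured 0.00 rad and the gate about 0.054 rad. After release the tab top was at about 185 mm, which means the bar is level. The close crop shows the bar in the notch between lip and buffer, and the arm is clear of everything.
- **Disagreements:** The top and scene cameras differed by 5 to 7 mm in x, with the wrist camera between them, so I relied on the wrist camera. The repeat push on the buffer did not raise the force (about 4 N), so contact rests on the first reading and the stalled motion. The last wrist picture did not show the amber cap. The top camera saw it within 1 mm of its earlier reading.

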